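Sort the stationery into the desk trays

TASK

Sort the stationery on the desk into the three empty wooden trays: the rubber stamp and the ink bottle side by side in the square tray, the eraser and the little brass pencil sharpener side by side in the round tray, and the white card box in the oblong tray. Each thing ends flat on the floor of its tray the way up it started, and the ink bottle must not be tipped over on the way. Do not disturb the letter opener and the binder clip, which stay where they lie.

Things in the scene. Friction and masses are not known exactly. Their poses are not given: they have to be found in the camera images.
- round_tray: round shallow tray of pale wood with a grey felt floor, 134 mm across outside and about 122 mm inside at the floor; rim 16 mm high, floor 5 mm above the table. Origin: centre of its underside on the table; z up. It stands firm on the table and cannot be pushed.
- square_tray: square shallow tray of pale wood with a grey felt floor, 124 x 124 mm outside, 116 x 116 mm inside; rim 16 mm high, floor 5 mm above the table. Origin: centre of its underside; x and y along its sides, z up. It stands firm on the table and cannot be pushed.
- oblong_tray: oblong shallow tray of pale wood with a grey felt floor, 90 mm (x) by 150 mm (y) outside, 82 x 142 mm inside; rim 16 mm high, floor 5 mm above the table. Origin: centre of its underside; z up. It stands firm on the table and cannot be pushed.
- ink_bottle: dark square ink bottle with a round black screw cap, 0.14 kg. Body 48 x 48 mm and 36 mm high, narrow neck (24 mm across) from 36 to 42 mm, cap 32 mm across from 42 to 57 mm above its underside; it can be lifted by the cap. Origin: centre of the underside; x and y along the sides, z up.
- rubber_stamp: wooden rubber stamp standing on its face, 66 mm high: base 25 mm (x) by 56 mm (y) and 17 mm high, with a turned round handle above its middle, 18 mm across at 17 to 32 mm and a knob 24 mm across at 32 to 66 mm. Origin: centre of the underside, z up.
- eraser: small flat eraser, white with a dark sleeve, 23 mm (x) by 48 mm (y), 13 mm high. Origin: centre of the underside, z up.
- sharpener: tiny brass wedge pencil sharpener with a steel blade on top, 15 mm (x) by 24 mm (y), 11 mm high to its top face, the screw to 13 mm. Origin: centre of the underside, z up.
- card_box: plain white closed card box, rigid, 55 mm (x) by 70 mm (y), 40 mm high. Origin: centre of the underside, z up.
- letter_opener: brass letter opener with a dark handle, 204 mm long (x), 13 mm wide, 9 mm high, lying loose on the table; a bystander to be left where it lies. Origin: centre of the underside.
- binder_clip: black binder clip with wire arms, lying loose, 32 mm (x) by 47 mm (y), 12 mm high; a bystander to be left where it lies. Origin: about the middle of the underside.

How it is judged (in metres and radians):
At the end, for the whole second after the job is handed in: Ink bottle and stamp inside the square tray, eraser and brass sharpener inside the round one, card box inside the oblong one; each on the tray's floor (underside within 5 mm of it), upright within 0.12 rad, released and at rest (x of ink_bottle in the frame of square_tray between -0.05 and 0.05 m and y of ink_bottle in the frame of square_tray between -0.05 and 0.05 m and z of ink_bottle in the frame of square_tray between 0.002 and 0.01 m and angle between each of ink_bottle, rubber_stamp, eraser, sharpener, card_box's own z axis and vertical below 0.12 rad and linear speed of each of ink_bottle, rubber_stamp, eraser, sharpener, card_box below 0.02 m/s and angular speed of each of ink_bottle, rubber_stamp, eraser, sharpener, card_box below 0.2 rad/s and x of rubber_stamp in the frame of square_tray between -0.05 and 0.05 m and y of rubber_stamp in the frame of square_tray between -0.05 and 0.05 m and z of rubber_stamp in the frame of square_tray between 0.002 and 0.01 m and x of eraser in the frame of round_tray between -0.055 and 0.055 m and y of eraser in the frame of round_tray between -0.055 and 0.055 m and z of eraser in the frame of round_tray between 0.002 and 0.01 m and x of sharpener in the frame of round_tray between -0.055 and 0.055 m and y of sharpener in the frame of round_tray between -0.055 and 0.055 m and z of sharpener in the frame of round_tray between 0.002 and 0.01 m and x of card_box in the frame of oblong_tray between -0.04 and 0.04 m and y of card_box in the frame of oblong_tray between -0.065 and 0.065 m and z of card_box in the frame of oblong_tray between 0.002 and 0.01 m); the robot touches nothing.
It fails at once if the ink bottle is tipped by more than 0.6 rad (angle between ink_bottle's own z axis and vertical above 0.6 rad).
It fails at once if the letter opener is moved by more than 30 mm (distance of letter_opener from where it was at the start of the episode above 0.03 m).
It fails at once if the binder clip is moved by more than 30 mm (distance of binder_clip from where it was at the start of the episode above 0.03 m).
It also fails if it takes over 112 s, if anything falls off the work surface, if the arm or the gripper's body presses on something with over 40 N, if the wrist force passes 120 N, or if a joint passes its speed limit or range.

ROBOT

A 6-joint arm with a two-finger parallel gripper is mounted at the origin on a cart in front of the work surface, level with it; the furniture and walls round the work are solid. World frame = base frame: x ahead of the robot, y to its left, z up, the work surface at z = 0. Lengths are in mm, angles in rad, forces in N, time in s.
With the tool pointing down it reaches from about 350 to 775 mm from the base axis. Payload 7.3 kg.
Tool frame: the origin (TCP) lies at the very end of the fingers, on their centre line; the grasp point (between the pads) lies 19 mm behind it; z points along the fingers, y is the line along which they close (so a half turn about z gives the same grasp; the last joint's range is limited). The gripper opens to 92 mm and grips with 3 to 60 N. Pads are 19 mm wide; open, the fingers measure 130 mm over their backs; the gripper's body (75 mm by 190 mm) begins 47 mm behind the grasp point.
Start: joints at [-1.435, 0.342, 1.524, -0, 1.275, -0.146], TCP at [146.017, -504.305, 226.741] pointing down, gripper open.
Joint ranges: [-2.53, 2.53], [-0.77, 2.02], [0.04, 2.7], [-1, 4.14], [0.28, 2.66], [-3.11, 3.11]. Speed limits (rad/s): [2.57, 2.57, 3.14, 3.14, 3.14, 3.14].

INTERFACE

Orientations are given as [roll, pitch, yaw] about the fixed x, y, z axes, in that order (R = Rz(yaw) Ry(pitch) Rx(roll)).
In Python, from plant import get_obs, vision, workorder gives the robot as it stands.
- The arm moves only by the shell command python3 -m pendant 'ROWS' [OPENING]. ROWS is a JSON object of lists of equal length, an entry for each row: "dp": the shift along the tool's x, y, z in m, a list of three; "rotation": the turn, a rotation vector about the tool's x, y, z in rad, a list of three. A call has 1 to 8 rows; each row is the pose to reach, as a shift and turn from the pose commanded when the call began, along the tool's axes at that moment; what a row does not reach only later rows make up. A row lasts 1/8 s, in which the tool goes at most 62.5 mm and 10.7 degrees, less where a joint would pass 70% of its speed; a pose out of reach is approached as far as the arm can. A call with a gripper value outside its range is refused whole. OPENING is the finger opening in m, from 0 to 0.0918, set as the call begins (- or left out, the last holds). The fingers move at their own pace and stop on an object; the grip force is fixed at half the most. Time passes only in rows, so rows that repeat a pose let the fingers close. It gives the time, the measured TCP pose, the force, the opening and the grip force at its end, in the units of the state.
- get_obs(): the state, without advancing time (a new reading comes with each control period).
- vision.capture(name): name is "side" or "top"; returns a dict with "pixels" (480x640x3 uint8, red, green, blue), "vfov" (degrees; the focal length in pixels is half the picture's height over the tangent of half this angle, whatever the lens; pixels are square), "cx", "cy" (the principal point, pixels), "pose" (4x4, takes a point from camera to world coordinates). Camera axes: x right, y up, looking along -z (the intrinsics and any distortion apply to the point x, -y, -z); pixel columns grow to the right and rows downward; lengths in mm; the calibration is good to about 2 mm. A picture is of the moment at which its call begins. There is no depth.
- workorder.close_job(): hands the job in; it is judged then, once.
The state is a dict: "time": time; "joint_positions": joint angles; "dq": joint speeds; "tau": joint torques, N m; "tool_pos": TCP position; "tcp_rot": TCP orientation; "contact_force": force on the tool from outside, world axes, zero at the start; "moment": the same for the moment, N m; "grip_width": finger opening in mm; "finger_force": force on a finger pad.
Only numpy, scipy, OpenCV 4.12 (cv2) and the standard library are available. Lean on these libraries where they do the work, as an engineer would, in place of code of your own. Each camera call takes 0.05 s, during which the arm holds its last target. There are 200 camera calls.

## Working session

There is one attempt and no reset: what is moved stays moved. The work goes in short steps, Python scripts to look and compute and a shell command to move; the robot and the scene stay as the last step left them, time stands still between calls to the robot, and variables do not carry over. Pictures are saved under pics/ and viewed, at most 14 in all, crops included, and the job is handed in when it is done.

```bash
ls; mkdir -p pics; python3 - <<'E'
from plant import get_obs, vision
import cv2
for n in("top","side"):
    c=vision.capture(n); cv2.imwrite(f"pics/{n}0.png",c["pixels"][:,:,::-1]); print(n,c["vfov"],c["cx"],c["cy"],c["pose"],[k for k in c])
print(get_obs())
E
```

```text
pics
top 45.20580341307391 312.52930435720594 235.92228712109517 [[ 3.92609242e-03  9.96441303e-01 -8.41980682e-02  3.88957437e+02]
 [-9.99968438e-01  4.49363051e-03  6.55205692e-03 -1.55261624e+02]
 [ 6.90709514e-03  8.41696868e-02  9.96427497e-01  9.64146161e+02]
 [ 0.00000000e+00  0.00000000e+00  0.00000000e+00  1.00000000e+00]] ['pixels', 'vfov', 'cx', 'cy', 'pose']
side 56.40120474395033 321.5985579800634 238.90441087627926 [[-9.03003369e-01  1.86187904e-01 -3.87193723e-01  1.27468144e+02]
 [-4.29481963e-01 -3.67260225e-01  8.25024346e-01  5.42771796e+02]
 [ 1.14087000e-02  9.11292484e-01  4.11601567e-01  3.84236238e+02]
 [ 0.00000000e+00  0.00000000e+00  0.00000000e+00  1.00000000e+00]] ['pixels', 'vfov', 'cx', 'cy', 'pose']
{'time': 0.1, 'joint_positions': array([-1.43500320e+00,  3.42641025e-01,  1.52488916e+00, -8.72786279e-06,
        1.27544433e+00, -1.46004068e-01]), 'dq': array([-2.94780051e-03, -1.05646881e-03, -2.21813566e-03, -1.04657632e-03,
       -9.07811733e-04,  5.54127762e-06]), 'tau': array([ 1.88858095e-03, -4.32006383e+01, -2.44693637e+01,  7.19745364e-02,
        5.25413977e-02, -4.34479239e-05]), 'tool_pos': array([ 145.96038584, -503.92448459,  226.13200171]), 'tcp_rot': array([-3.14022428e+00, -1.92784376e-04,  2.81799607e-01]), 'contact_force': array([ 0.38772911, -0.43724818, -0.92988893]), 'moment': array([ 0.00388217,  0.01279999, -0.0709688 ]), 'finger_force': 0.0, 'grip_width': 92.03665135007341}
```

View pics/top0.png

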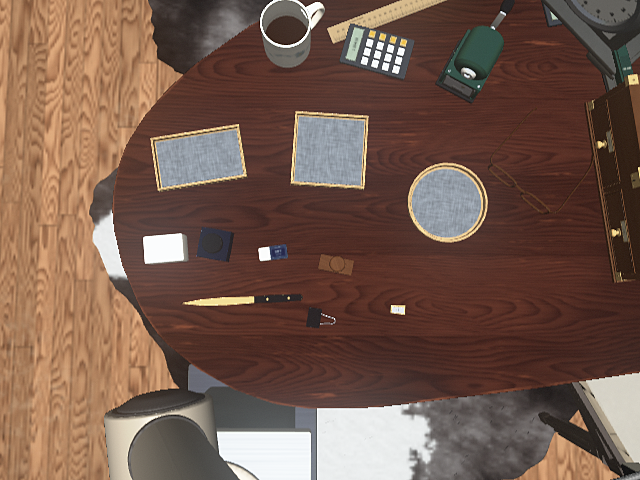

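View pics/side0.png

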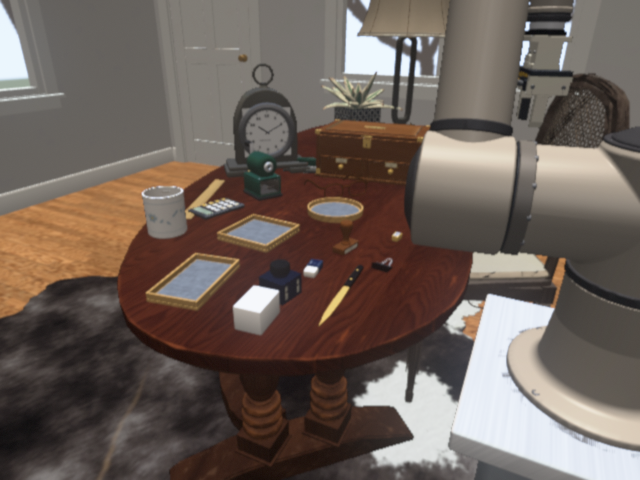

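Top view: box (165,248), bottle (215,244), eraser (272,253), stamp (336,264), sharpener (398,310), opener (242,300), clip (320,318), with oblong (198,157), square (330,150) and round (448,203) trays. I'll enlarge for corners.

```bash
python3 - <<'E'
import cv2
t=cv2.imread("pics/top0.png"); s=cv2.imread("pics/side0.png")
cv2.imwrite("pics/tA.png",cv2.resize(t[220:330,135:301],None,fx=4.8,fy=4.8,interpolation=cv2.INTER_CUBIC))
cv2.imwrite("pics/tB.png",cv2.resize(t[240:330,290:420],None,fx=6,fy=6,interpolation=cv2.INTER_CUBIC))
cv2.imwrite("pics/sA.png",cv2.resize(s[190:340,215:415],None,fx=4,fy=4,interpolation=cv2.INTER_CUBIC))
# trays by code: wood rim mask
hsv=cv2.cvtColor(t,cv2.COLOR_BGR2HSV)
m=cv2.inRange(hsv,(0,0,90),(180,110,255)); 
m[:, :120]=0
m2=cv2.inRange(hsv,(95,10,100),(125,90,230))
n,l,st,ce=cv2.connectedComponentsWithStats(m2)
for i in range(1,n):
    if st[i,4]>1500:
        c=max(cv2.findContours((l==i).astype('uint8'),0,1)[0],key=cv2.contourArea)
        print(st[i],ce[i],cv2.minAreaRect(c),cv2.boxPoints(cv2.minAreaRect(c)).round(1).tolist())
E
```

```text
[ 295  117   69   68 4194] [329.04935622 150.69265618] ((329.1172790527344, 150.74114990234375), (65.65425872802734, 64.12432098388672), 3.814074993133545) [[294.20001220703125, 180.5], [298.5, 116.5999984741211], [364.0, 120.9000015258789], [359.70001220703125, 184.89999389648438]]
[ 156  131   87   56 3607] [198.9448295  158.17965068] ((198.88536071777344, 158.15835571289062), (44.27683639526367, 81.72058868408203), 80.90972137451172) [[155.0, 142.8000030517578], [235.6999969482422, 129.8000030517578], [242.6999969482422, 173.60000610351562], [162.0, 186.5]]
[ 412  170   69   67 3639] [445.929651   202.89804891] ((446.0, 203.0), (66.0, 68.0), 90.0) [[412.0, 170.0], [480.0, 170.0], [480.0, 236.0], [412.0, 236.0]]
```

View pics/tA.png

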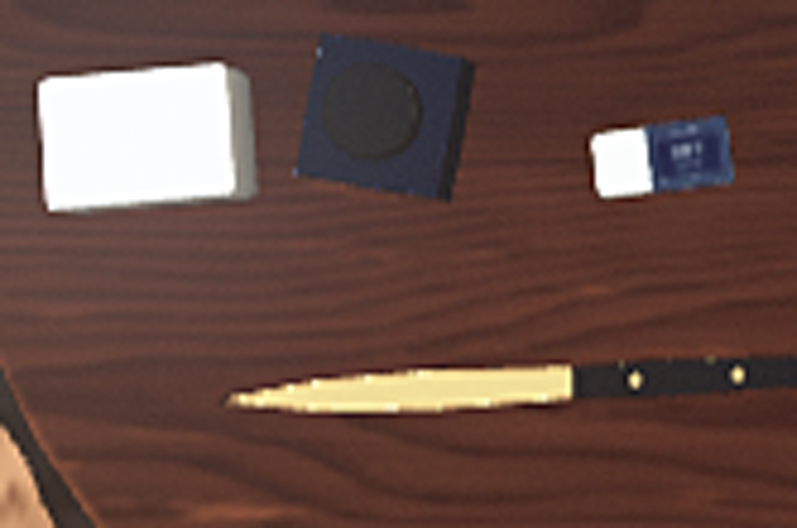

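View pics/tB.png

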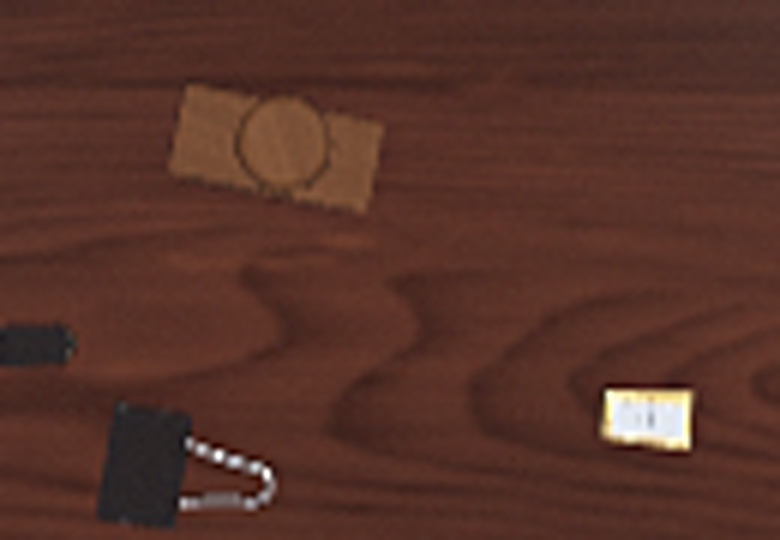

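View pics/sA.png

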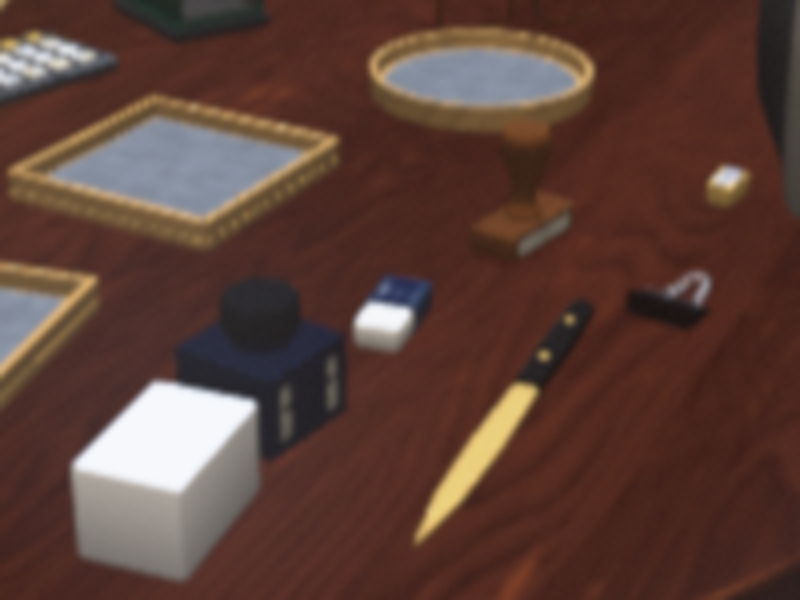

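Crops show the corners clearly: box top (38,78)-(236,195) and bottle cap (371,111) in tA, stamp knob (283,143) and sharpener (603..691,390..450) in tB, and all of them again in sA. Next I triangulate.

```bash
cat > h.py <<'E'
import numpy as np
from plant import vision
C={n:vision.capture(n) for n in("top","side")}
def ray(n,p):
    c=C[n]; f=240/np.tan(np.radians(c["vfov"]/2)); P=np.array(c["pose"])
    return P[:3,3],P[:3,:3]@np.array([(p[0]-c["cx"])/f,-(p[1]-c["cy"])/f,-1])
def onz(n,p,z):
    o,d=ray(n,p); return o+d*(z-o[2])/d[2]
def tri(a,b):
    (o1,d1),(o2,d2)=ray("top",a),ray("side",b)
    s=np.linalg.lstsq(np.c_[d1,-d2],o2-o1,rcond=None)[0]
    p,q=o1+d1*s[0],o2+d2*s[1]; return (p+q)/2,np.linalg.norm(p-q)
def crop(p,s,ox,oy): return ((p[0]+.5)/s-.5+ox,(p[1]+.5)/s-.5+oy)
A=lambda *p:crop(p,4.8,135,220)
B=lambda *p:crop(p,6,290,240)
S=lambda *p:crop(p,4,215,190)
E
python3 - <<'E'
from h import *
np.set_printoptions(precision=1,suppress=True)
T={'box':[(A(38,78),S(72,465)),(A(222,63),S(152,382)),(A(236,195),S(258,403)),(A(45,212),S(182,492))],
'cap':[(A(371,111),S(261,297))],'eraser':[(A(663,158),S(394,302))],'knob':[(B(283,143),S(527,130))],
'sharp':[(B(647,417),S(733,175))],
'bottle':[(A(321,33),S(178,350)),(A(440,197),S(345,348))],
'stampbase':[(B(187,85),S(473,230)),(B(383,125),S(527,190)),(B(365,212),S(574,203)),(B(170,175),S(520,248))],
'square':[((294,112),S(10,177)),((368,117),S(155,96)),((364,188),S(338,147)),((291,184),S(207,236))],
'round':[((448,202.5),S(482,72))]}
for k,v in T.items():
    for a,b in v: print(k,*tri(a,b))
Z={'box':(40,[p[0] for p in T['box']]),'cap':(57,[A(371,111)]),'bottle':(36,[A(321,33),A(462,58),A(440,197),A(297,175)]),
'eraser':(13,[A(592,133),A(727,117),A(733,183),A(600,198)]),'knob':(66,[B(283,143)]),'stamp':(17,[p[0] for p in T['stampbase']]),
'sharp':(12,[B(603,390),B(691,390),B(690,450),B(602,438)]),'square':(16,[p[0] for p in T['square']]),
'round':(16,[(448,202.5)]),'oblong':(16,[(151,138),(239,125),(246,176),(158,190)]),
'opener':(5,[A(228,400),B(72,344)]),'clip':(6,[B(118,405),B(190,412),B(175,527),B(100,520),B(275,485)])}
for k,(z,ps) in Z.items():
    q=np.array([onz("top",p,z)[:2] for p in ps]); print(k,'centre',q.mean(0))
    if k=='opener' or k=='clip': print(q)
    elif len(q)>1:
        e=np.roll(q,-1,0)-q; print('  sides',np.linalg.norm(e,axis=1),'dirs deg',np.degrees(np.arctan2(e[:,1],e[:,0])))
E
```

```text
box [466.2 112.2  38.2] 0.2357368790379985
box [472.2  51.1  38.3] 1.8399889933674662
box [428.4  45.7  37.8] 2.667622118346752
box [421.9 109.   38.1] 1.6639381744984536
cap [455.   -1.9  54.1] 1.499918624506119
eraser [442.3 -95.5  11.1] 1.4821338702519236
knob [ 422.8 -199.1   60.2] 1.2464140537575505
sharp [ 348.7 -301.7   11.4] 1.6336437017861727
bottle [482.4  18.7  33.6] 0.5312178127564636
bottle [427.8 -21.4  28.1] 1.431375073013934
stampbase [ 439.9 -175.1   13.6] 0.26944328330898343
stampbase [ 431.2 -228.1   15.3] 4.885477522233875
stampbase [ 405.9 -223.7   15.2] 1.5968969323629576
stampbase [ 414.4 -170.9   11.4] 1.5128669907467445
square [ 679.8 -129.1   11.8] 1.258936927612623
square [ 671.8 -253.3   15.1] 3.117855309688164
square [ 551.4 -247.1    9. ] 1.7039969828978696
square [ 558.2 -124.6    6.3] 2.090311934653745
round [ 527.8 -387.4   10.1] 2.3861934669706155
box centre [446.3  78.6]
  sides [61.6 44.5 63.7 44.9] dirs deg [ -85.  -172.7   95.3    4.6]
cap centre [454.1  -2.7]
bottle centre [454.1  -2.2]
  sides [48.3 47.3 48.5 48.4] dirs deg [-99.8 171.9  81.5  -8.4]
eraser centre [441.6 -95.9]
  sides [46.8 22.8 45.9 22.6] dirs deg [ -83.  -174.4   96.7    7.7]
knob centre [ 422.  -199.1]
stamp centre [ 422.1 -199.6]
  sides [54.8 24.3 54.3 25.1] dirs deg [-101.3  168.2   79.5  -10.5]
sharp centre [ 349.5 -301.2]
  sides [24.1 16.3 24.3 13. ] dirs deg [-89.8 178.5  82.5  -1.6]
square centre [ 613.3 -188.9]
  sides [124.7 120.9 121.6 122.5] dirs deg [-93.6 176.6  87.1  -2. ]
round centre [ 525.8 -386.4]
oblong centre [600.1  29.1]
  sides [148.4  87.5 147.5  88.9] dirs deg [ -81.1 -171.5   99.5    9.1]
opener centre [363.3 -45.3]
[[ 358.    53.3]
 [ 368.6 -143.9]]
clip centre [ 334.4 -171.4]
[[ 352.  -156.6]
 [ 350.2 -176.4]
 [ 318.8 -172.4]
 [ 320.7 -151.8]
 [ 330.3 -199.8]]
```

Measured heights sit about 2–4 mm below the text, which is within calibration. The box top measures about 62x45 mm in both views, against 70x55 in the text. My grasp closes across its short side, so either size works. Next, a helper that only prints the shift to a target.

```bash
cat > g.py <<'E'
# prints shift (m, tool axes) and turn about tool from measured pose to each x y z(mm) yaw(deg) target, tool down
import sys,numpy as np
from scipy.spatial.transform import Rotation as R
from plant import get_obs
o=get_obs(); R0=R.from_euler('xyz',o["tcp_rot"]); np.set_printoptions(precision=4,suppress=True)
a=np.array(sys.argv[1:],float).reshape(-1,4)
print('t',o["time"],'at',o["tool_pos"],np.degrees(o["tcp_rot"]),'w',o["grip_width"])
for x,y,z,w in a:
    print((x,y,z,w),'dp',R0.inv().apply(np.array([x,y,z])-o["tool_pos"])/1000,'rot',(R0.inv()*R.from_euler('xyz',[180,0,w],degrees=True)).as_rotvec())
E
python3 g.py 350 -330 200 50  447 79 130 95.5
```

```text
t 0.2 at [ 145.9714 -504.0665  226.327 ] [-179.95     -0.0053   16.1474] w 92.0261324343659
(np.float64(350.0), np.float64(-330.0), np.float64(200.0), np.float64(50.0)) dp [ 0.2444 -0.1104  0.0264] rot [-0.0008 -0.0003 -0.5908]
(np.float64(447.0), np.float64(79.0), np.float64(130.0), np.float64(95.5)) dp [ 0.4513 -0.4763  0.0968] rot [-0.0007 -0.0007 -1.385 ]
```

```bash
python3 -m pendant '{"dp":[[0.049,-0.022,0.005],[0.098,-0.044,0.010],[0.147,-0.066,0.015],[0.196,-0.088,0.021],[0.244,-0.110,0.026],[0.270,-0.156,0.035],[0.296,-0.202,0.044],[0.322,-0.248,0.053]],"rotation":[[0,0,-0.12],[0,0,-0.24],[0,0,-0.36],[0,0,-0.48],[0,0,-0.59],[0,0,-0.69],[0,0,-0.79],[0,0,-0.89]]}' 0.088; python3 g.py 447 79 120 95.5
```

```text
time: 1.2
tool_pos: [386.6, -174.9, 173.4]
tcp_rot: [3.141, 0.0, 1.175]
contact_force: [1.0, -0.2, -0.5]
grip_width: 88.1
finger_force: 0.0
t 1.2 at [ 386.5549 -174.9101  173.43  ] [179.9832   0.0027  67.3138] w 88.05997638200856
(np.float64(447.0), np.float64(79.0), np.float64(120.0), np.float64(95.5)) dp [ 0.2576 -0.0422  0.0534] rot [ 0.0003  0.0001 -0.4919]
```

```bash
python3 -m pendant '{"dp":[[0.050,-0.008,0.010],[0.100,-0.016,0.020],[0.150,-0.025,0.031],[0.200,-0.033,0.042],[0.258,-0.042,0.053],[0.258,-0.042,0.053]],"rotation":[[0,0,-0.10],[0,0,-0.20],[0,0,-0.30],[0,0,-0.40],[0,0,-0.49],[0,0,-0.49]]}'; python3 g.py 447 79 17 95.5; python3 - <<'E'
from plant import vision; import cv2,numpy as np
t=vision.capture("top")["pixels"][:,:,::-1][90:330,120:340];s=vision.capture("side")["pixels"][:,:,::-1][180:360,200:400]
f=lambda i:cv2.resize(i,(400,int(400*i.shape[0]/i.shape[1])))
a,b=f(t),f(s);h=max(len(a),len(b));p=lambda i:np.vstack([i,np.zeros((h-len(i),400,3),'uint8')])
cv2.imwrite("pics/m1.png",np.hstack([p(a),p(b)]))
E
```

```text
time: 1.95
tool_pos: [447.7, 80.9, 119.9]
tcp_rot: [-3.14, -0.001, 1.668]
contact_force: [-0.7, -0.1, 0.5]
grip_width: 87.9
finger_force: 0.0
t 1.95 at [447.652   80.8966 119.865 ] [-179.931    -0.0303   95.5883] w 87.8777326479737
(np.float64(447.0), np.float64(79.0), np.float64(17.0), np.float64(95.5)) dp [-0.0019 -0.0007  0.1029] rot [-0.0012 -0.0005  0.0015]
```

View pics/m1.png

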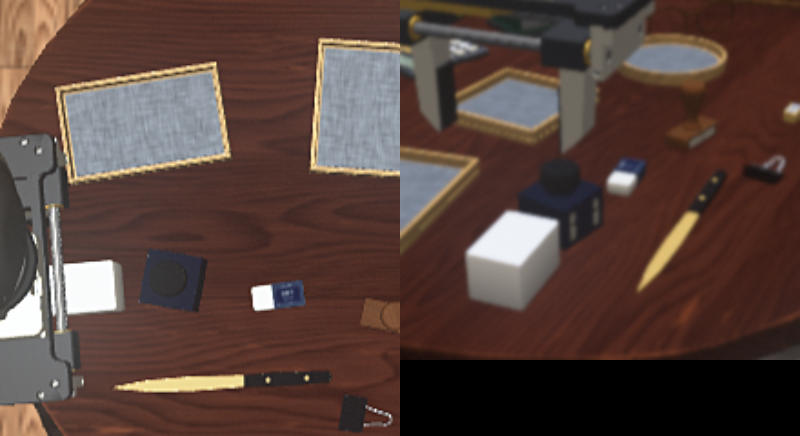

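The fingers hang clear above the box; the tips show in the side view at about (222,245) and (285,255). I'll check these against the expected projection.

```bash
python3 - <<'E'
from h import *
c=C["side"];f=240/np.tan(np.radians(c["vfov"]/2));P=np.linalg.inv(np.array(c["pose"]))
for p in [(447.6-44,81,120),(447.6+44,81,120),(447.6-63,81,120),(447.6+63,81,120)]:
    q=P@np.array([*p,1]); print(p,c["cx"]+f*q[0]/-q[2],c["cy"]-f*q[1]/-q[2])
E
```

```text
(403.6, 81, 120) 281.0595840357749 253.75297105114606
(491.6, 81, 120) 226.85844250061302 241.3236752215821
(384.6, 81, 120) 293.5848387850822 256.62523706271696
(510.6, 81, 120) 215.91575395905403 238.81432008252878
```

```bash
python3 -m pendant '{"dp":[[-0.002,-0.001,0.030],[-0.002,-0.001,0.060],[-0.002,-0.001,0.085],[-0.002,-0.001,0.103],[-0.002,-0.001,0.103],[-0.002,-0.001,0.103]],"rotation":[[0,0,0],[0,0,0],[0,0,0],[0,0,0],[0,0,0],[0,0,0]]}'; python3 -m pendant '{"dp":[[0,0,0],[0,0,0],[0,0,0],[0,0,0],[0,0,0],[0,0,0],[0,0,0],[0,0,0]],"rotation":[[0,0,0],[0,0,0],[0,0,0],[0,0,0],[0,0,0],[0,0,0],[0,0,0],[0,0,0]]}' 0.03
```

```text
time: 2.9
tool_pos: [447.6, 74.6, 18.5]
tcp_rot: [3.14, 0.0, 1.66]
contact_force: [0.4, -0.1, -0.3]
grip_width: 87.7
finger_force: 0.0
time: 3.9
tool_pos: [447.1, 75.5, 17.7]
tcp_rot: [3.142, 0.0, 1.662]
contact_force: [-0.8, 0.6, 1.1]
grip_width: 43.8
finger_force: 30.0
```

Box held, 43.8 mm wide at 30 N. So the real box is smaller than the text says, as I measured.

```bash
python3 -m pendant '{"dp":[[0,0,-0.015],[0,0,-0.04],[0,0,-0.07],[0,0,-0.07]],"rotation":[[0,0,0],[0,0,0],[0,0,0],[0,0,0]]}'; python3 g.py 600 26 85 99
```

```text
time: 4.4
tool_pos: [448.4, 75.4, 89.2]
tcp_rot: [3.137, 0.001, 1.662]
contact_force: [-0.7, 0.2, -0.8]
grip_width: 44.1
finger_force: 30.0
t 4.4 at [448.3599  75.3702  89.2222] [179.7637   0.0316  95.2125] w 44.109467778264936
(np.float64(600.0), np.float64(26.0), np.float64(85.0), np.float64(99.0)) dp [-0.0629  0.1465  0.0049] rot [ 0.0041  0.0007 -0.0661]
```

```bash
python3 -m pendant '{"dp":[[-0.016,0.037,0],[-0.032,0.074,0],[-0.048,0.110,0.002],[-0.063,0.146,0.004],[-0.063,0.146,0.004],[-0.063,0.146,0.004]],"rotation":[[0,0,-0.02],[0,0,-0.04],[0,0,-0.06],[0,0,-0.066],[0,0,-0.066],[0,0,-0.066]]}'; python3 g.py 600 26 23.5 99
```

```text
time: 5.15
tool_pos: [596.7, 26.1, 82.1]
tcp_rot: [-3.138, -0.001, 1.728]
contact_force: [-0.5, -0.1, -1.4]
grip_width: 43.8
finger_force: 30.0
t 5.15 at [596.7234  26.1442  82.1411] [-179.8128   -0.0435   98.9891] w 43.7762376900267
(np.float64(600.0), np.float64(26.0), np.float64(23.5), np.float64(99.0)) dp [-0.0007  0.0034  0.0586] rot [-0.0033 -0.0008 -0.0002]
```

```bash
python3 -m pendant '{"dp":[[0,0.001,0.02],[0,0.002,0.04],[0,0.002,0.055],[0,0.002,0.055],[0,0.002,0.055]],"rotation":[[0,0,0],[0,0,0],[0,0,0],[0,0,0],[0,0,0]]}'; python3 g.py 600 26 23 99
```

```text
time: 5.78
tool_pos: [600.4, 26.3, 29.3]
tcp_rot: [3.141, 0.0, 1.728]
contact_force: [0.7, -0.2, -0.7]
grip_width: 43.9
finger_force: 30.0
t 5.775 at [600.3975  26.3364  29.3235] [179.9506   0.0167  99.0034] w 43.920674574321325
(np.float64(600.0), np.float64(26.0), np.float64(23.0), np.float64(99.0)) dp [-0.0003 -0.0005  0.0063] rot [0.0009 0.0003 0.0001]
```

```bash
python3 -m pendant '{"dp":[[0,0,0.003],[0,0,0.006],[0,0,0.006],[0,0,0.006]],"rotation":[[0,0,0],[0,0,0],[0,0,0],[0,0,0]]}'; python3 -m pendant '{"dp":[[0,0,0],[0,0,0],[0,0,0],[0,0,0],[0,0,0],[0,0,-0.03],[0,0,-0.08],[0,0,-0.08]],"rotation":[[0,0,0],[0,0,0],[0,0,0],[0,0,0],[0,0,0],[0,0,0],[0,0,0],[0,0,0]]}' 0.06;  python3 g.py 442 -95.5 100 6.5; python3 g.py 521 -15 110 53
```

```text
time: 6.28
tool_pos: [600.2, 26.2, 22.8]
tcp_rot: [3.141, 0.0, 1.728]
contact_force: [-0.9, 0.3, -1.0]
grip_width: 44.0
finger_force: 30.0
time: 7.28
tool_pos: [602.8, 26.1, 106.9]
tcp_rot: [3.133, 0.002, 1.728]
contact_force: [0.4, 0.7, -0.6]
grip_width: 59.6
finger_force: 0.0
t 7.275 at [602.8154  26.0962 106.9261] [179.5292   0.1191  98.9991] w 59.59168425294289
(np.float64(442.0), np.float64(-95.5), np.float64(100.0), np.float64(6.5)) dp [-0.0949 -0.1779  0.0057] rot [ 0.008  -0.005   1.6144]
t 7.275 at [602.8154  26.0962 106.9261] [179.5292   0.1191  98.9991] w 59.59168425294289
(np.float64(521.0), np.float64(-15.0), np.float64(110.0), np.float64(53.0)) dp [-0.0278 -0.0872 -0.0037] rot [ 0.0086 -0.0013  0.8028]
```

```bash
python3 -m pendant '{"dp":[[-0.012,-0.022,0],[-0.024,-0.044,0],[-0.036,-0.066,0],[-0.048,-0.088,0],[-0.060,-0.110,0],[-0.072,-0.132,0],[-0.084,-0.155,0.003],[-0.095,-0.178,0.006]],"rotation":[[0,0,0.18],[0,0,0.36],[0,0,0.54],[0,0,0.72],[0,0,0.90],[0,0,1.08],[0,0,1.26],[0,0,1.44]]}' 0.068;  python3 g.py 442 -95.5 60 6.5
```

```text
time: 8.28
tool_pos: [438.1, -95.7, 96.1]
tcp_rot: [-3.141, 0.001, 0.282]
contact_force: [-0.8, 0.9, 0.3]
grip_width: 67.8
finger_force: 0.0
t 8.275 at [438.1221 -95.7019  96.0606] [-179.9769    0.0421   16.1524] w 67.75525656703077
(np.float64(442.0), np.float64(-95.5), np.float64(60.0), np.float64(6.5)) dp [0.0038 0.0009 0.0361] rot [-0.0003  0.0008  0.1685]
```

```bash
python3 -m pendant '{"dp":[[0.001,0.000,0.01],[0.001,0.000,0.025],[0.001,0,0.036],[0.001,0,0.036],[0.001,0,0.036]],"rotation":[[0,0,0.1],[0,0,0.17],[0,0,0.17],[0,0,0.17],[0,0,0.17]]}';  python3 g.py 442 -95.5 4 6.5
```

```text
time: 8.9
tool_pos: [440.3, -95.1, 60.8]
tcp_rot: [3.141, -0.0, 0.119]
contact_force: [-0.9, -0.2, 0.5]
grip_width: 68.0
finger_force: 0.0
t 8.9 at [440.3479 -95.1164  60.8444] [179.9906  -0.009    6.8042] w 67.98561482566453
(np.float64(442.0), np.float64(-95.5), np.float64(4.0), np.float64(6.5)) dp [0.0016 0.0006 0.0568] rot [ 0.0002 -0.0002  0.0053]
```

```bash
python3 -m pendant '{"dp":[[0.001,0.001,0.02],[0.002,0.001,0.04],[0.002,0.001,0.050],[0.002,0.001,0.056],[0.002,0.001,0.056]],"rotation":[[0,0,0],[0,0,0],[0,0,0],[0,0,0],[0,0,0]]}'; python3 -m pendant '{"dp":[[0,0,0],[0,0,0],[0,0,0],[0,0,0],[0,0,0]],"rotation":[[0,0,0],[0,0,0],[0,0,0],[0,0,0],[0,0,0]]}' 0.03; python3 -m pendant '{"dp":[[0,0,-0.02],[0,0,-0.05],[0,0,-0.10],[0,0,-0.10]],"rotation":[[0,0,0],[0,0,0],[0,0,0],[0,0,0]]}'; python3 g.py 540 -387 80 0
```

```text
time: 9.52
tool_pos: [442.3, -95.9, 4.8]
tcp_rot: [3.142, 0.0, 0.118]
contact_force: [0.0, -1.0, 0.7]
grip_width: 68.3
finger_force: 0.0
time: 10.15
tool_pos: [442.5, -96.0, 5.0]
tcp_rot: [3.141, -0.001, 0.118]
contact_force: [-1.3, 1.4, 6.0]
grip_width: 47.1
finger_force: 30.0
time: 10.65
tool_pos: [444.3, -96.6, 107.6]
tcp_rot: [3.138, -0.006, 0.118]
contact_force: [-0.2, -0.4, -1.3]
grip_width: 46.7
finger_force: 30.0
t 10.65 at [444.3351 -96.6395 107.6049] [179.8019  -0.3552   6.7574] w 46.73883269912373
(np.float64(540.0), np.float64(-387.0), np.float64(80.0), np.float64(0.0)) dp [0.0607 0.2995 0.029 ] rot [ 0.0031 -0.0064  0.1179]
```

```bash
python3 -m pendant '{"dp":[[0.010,0.050,0],[0.020,0.100,0],[0.030,0.150,0],[0.040,0.200,0],[0.050,0.250,0.01],[0.060,0.299,0.02],[0.061,0.300,0.03],[0.061,0.300,0.03]],"rotation":[[0,0,0.02],[0,0,0.04],[0,0,0.06],[0,0,0.08],[0,0,0.10],[0,0,0.12],[0,0,0.12],[0,0,0.12]]}';  python3 g.py 540 -387 20 0
```

```text
time: 11.65
tool_pos: [536.8, -385.2, 72.0]
tcp_rot: [-3.138, 0.004, -0.002]
contact_force: [-0.9, 1.4, 0.1]
grip_width: 47.3
finger_force: 30.0
t 11.65 at [ 536.8037 -385.2456   72.0473] [-179.7968    0.2113   -0.1322] w 47.31000825190174
(np.float64(540.0), np.float64(-387.0), np.float64(20.0), np.float64(0.0)) dp [0.0034 0.0019 0.052 ] rot [-0.0036  0.0037 -0.0023]
```

```bash
python3 -m pendant '{"dp":[[0.001,0.001,0.02],[0.002,0.001,0.04],[0.002,0.001,0.040],[0.002,0.001,0.040]],"rotation":[[0,0,0],[0,0,0],[0,0,0],[0,0,0]]}';  python3 g.py 540 -387 10.5 0
```

```text
time: 12.15
tool_pos: [540.3, -387.5, 34.8]
tcp_rot: [3.141, -0.0, -0.002]
contact_force: [-0.5, -0.0, 0.3]
grip_width: 46.8
finger_force: 30.0
t 12.15 at [ 540.3102 -387.4962   34.8426] [179.9878  -0.0092  -0.1065] w 46.83213850051848
(np.float64(540.0), np.float64(-387.0), np.float64(10.5), np.float64(0.0)) dp [-0.0003 -0.0005  0.0243] rot [ 0.0002 -0.0002 -0.0019]
```

```bash
python3 -m pendant '{"dp":[[0,0,0.012],[0,0,0.022],[0,0,0.025],[0,0,0.025],[0,0,0.025]],"rotation":[[0,0,0],[0,0,0],[0,0,0],[0,0,0],[0,0,0]]}'; python3 -m pendant '{"dp":[[0,0,0],[0,0,0],[0,0,0],[0,0,-0.02],[0,0,-0.06],[0,0,-0.08],[0,0,-0.08]],"rotation":[[0,0,0],[0,0,0],[0,0,0],[0,0,0],[0,0,0],[0,0,0],[0,0,0]]}' 0.056; python3 g.py 349.5 -301.5 60 -3
```

```text
time: 12.78
tool_pos: [539.8, -387.4, 10.1]
tcp_rot: [-3.141, 0.001, -0.002]
contact_force: [-2.0, 1.4, 6.3]
grip_width: 47.1
finger_force: 30.0
time: 13.65
tool_pos: [541.3, -388.7, 93.1]
tcp_rot: [3.138, -0.004, -0.002]
contact_force: [0.5, -0.3, 1.1]
grip_width: 55.7
finger_force: 0.0
t 13.65 at [ 541.3024 -388.6682   93.068 ] [179.7775  -0.2417  -0.1213] w 55.6577252983602
(np.float64(349.5), np.float64(-301.5), np.float64(60.0), np.float64(-3.0)) dp [-0.1921 -0.0869  0.0319] rot [ 0.0038 -0.0043  0.0502]
```

```bash
python3 -m pendant '{"dp":[[-0.04,-0.018,0.005],[-0.08,-0.036,0.01],[-0.12,-0.054,0.02],[-0.16,-0.072,0.03],[-0.191,-0.087,0.03],[-0.191,-0.087,0.03],[-0.191,-0.087,0.03]],"rotation":[[0,0,0.01],[0,0,0.03],[0,0,0.05],[0,0,0.05],[0,0,0.05],[0,0,0.05],[0,0,0.05]]}' 0.046; python3 g.py 349.5 -301.5 2.5 -3;  python3 - <<'E'
from plant import vision; import cv2,numpy as np
t=vision.capture("top")["pixels"][:,:,::-1][140:340,300:500];s=vision.capture("side")["pixels"][:,:,::-1][180:300,290:430]
f=lambda i:cv2.resize(i,(400,int(400*i.shape[0]/i.shape[1])))
a,b=f(t),f(s);h=max(len(a),len(b));p=lambda i:np.vstack([i,np.zeros((h-len(i),400,3),'uint8')])
cv2.imwrite("pics/m2.png",np.hstack([p(a),p(b)]))
E
```

```text
time: 14.52
tool_pos: [349.9, -300.9, 59.8]
tcp_rot: [3.141, -0.001, -0.052]
contact_force: [-0.1, -1.1, 0.1]
grip_width: 45.9
finger_force: 0.0
t 14.525 at [ 349.9494 -300.8886   59.8323] [179.9486  -0.0492  -3.0047] w 45.92284290598511
(np.float64(349.5), np.float64(-301.5), np.float64(2.5), np.float64(-3.0)) dp [-0.0005  0.0006  0.0573] rot [ 0.0009 -0.0009 -0.0001]
```

View pics/m2.png

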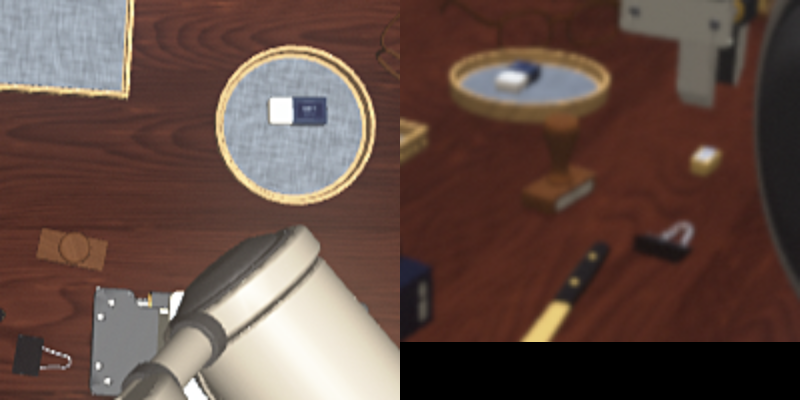

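The eraser lies flat in the round tray at about (448,195), 11 mm off centre as planned. The gripper is over the sharpener; descending.

```bash
python3 -m pendant '{"dp":[[0,0,0.02],[0,0,0.04],[0,0,0.052],[0,0,0.057],[0,0,0.057],[0,0,0.057]],"rotation":[[0,0,0],[0,0,0],[0,0,0],[0,0,0],[0,0,0],[0,0,0]]}'; python3 -m pendant '{"dp":[[0,0,0],[0,0,0],[0,0,0],[0,0,0],[0,0,0]],"rotation":[[0,0,0],[0,0,0],[0,0,0],[0,0,0],[0,0,0]]}' 0.01; python3 -m pendant '{"dp":[[0,0,-0.01],[0,0,-0.04],[0,0,-0.08],[0,0,-0.08]],"rotation":[[0,0,0],[0,0,0],[0,0,0],[0,0,0]]}'; python3 g.py 501 -387 75 0
```

```text
time: 15.38
tool_pos: [349.6, -300.6, 3.2]
tcp_rot: [3.141, -0.001, -0.052]
contact_force: [0.6, -0.5, 0.4]
grip_width: 45.6
finger_force: 0.0
time: 16.0
tool_pos: [349.4, -300.4, 2.9]
tcp_rot: [3.141, -0.0, -0.052]
contact_force: [-0.3, 0.9, 3.9]
grip_width: 23.5
finger_force: 30.0
time: 16.5
tool_pos: [350.6, -301.6, 85.6]
tcp_rot: [3.137, -0.004, -0.052]
contact_force: [-0.3, -0.5, -0.4]
grip_width: 23.7
finger_force: 30.0
t 16.5 at [ 350.5529 -301.6255   85.5951] [179.7381  -0.2412  -2.9868] w 23.650315075717227
(np.float64(501.0), np.float64(-387.0), np.float64(75.0), np.float64(0.0)) dp [0.1546 0.0774 0.0116] rot [ 0.0047 -0.0041 -0.0521]
```

```bash
python3 -m pendant '{"dp":[[0.04,0.02,0],[0.08,0.04,0],[0.12,0.06,0],[0.155,0.077,0.01],[0.155,0.077,0.03],[0.155,0.077,0.04],[0.155,0.077,0.04]],"rotation":[[0,0,-0.02],[0,0,-0.04],[0,0,-0.05],[0,0,-0.05],[0,0,-0.05],[0,0,-0.05],[0,0,-0.05]]}'; python3 g.py 501 -387 8.5 0
```

```text
time: 17.38
tool_pos: [499.1, -384.4, 41.5]
tcp_rot: [-3.14, 0.002, -0.002]
contact_force: [-0.1, -0.1, -0.3]
grip_width: 23.5
finger_force: 30.0
t 17.375 at [ 499.134  -384.4377   41.545 ] [-179.8879    0.1209   -0.1324] w 23.50086059645543
(np.float64(501.0), np.float64(-387.0), np.float64(8.5), np.float64(0.0)) dp [0.0019 0.0026 0.033 ] rot [-0.002   0.0021 -0.0023]
```

```bash
python3 -m pendant '{"dp":[[0.001,0.001,0.012],[0.001,0.001,0.024],[0.001,0.001,0.024],[0.001,0.001,0.024]],"rotation":[[0,0,0],[0,0,0],[0,0,0],[0,0,0]]}'; python3 g.py 501 -387 8.2 0
```

```text
time: 17.88
tool_pos: [501.1, -386.3, 18.9]
tcp_rot: [3.141, -0.0, -0.002]
contact_force: [-0.9, 0.4, -0.0]
grip_width: 23.7
finger_force: 30.0
t 17.875 at [ 501.1229 -386.3017   18.8551] [179.9868  -0.0087  -0.129 ] w 23.659494292204485
(np.float64(501.0), np.float64(-387.0), np.float64(8.2), np.float64(0.0)) dp [-0.0001  0.0007  0.0107] rot [ 0.0002 -0.0002 -0.0023]
```

```bash
python3 -m pendant '{"dp":[[0,0,0.006],[0,0,0.0105],[0,0,0.0105],[0,0,0.0105]],"rotation":[[0,0,0],[0,0,0],[0,0,0],[0,0,0]]}'; python3 -m pendant '{"dp":[[0,0,0],[0,0,0],[0,0,0],[0,0,-0.02],[0,0,-0.06],[0,0,-0.10],[0,0,-0.10]],"rotation":[[0,0,0],[0,0,0],[0,0,0],[0,0,0],[0,0,0],[0,0,0],[0,0,0]]}' 0.034; python3 g.py 422 -199.3 105 -11
```

```text
time: 18.38
tool_pos: [501.0, -386.2, 8.1]
tcp_rot: [-3.142, 0.0, -0.002]
contact_force: [0.1, -0.0, -0.9]
grip_width: 23.5
finger_force: 30.0
time: 19.25
tool_pos: [502.7, -387.7, 112.1]
tcp_rot: [3.136, -0.005, -0.002]
contact_force: [-0.3, -0.1, -0.6]
grip_width: 33.9
finger_force: 0.0
t 19.25 at [ 502.6728 -387.7198  112.132 ] [179.6952  -0.3089  -0.1233] w 33.90219330913495
(np.float64(422.0), np.float64(-199.3), np.float64(105.0), np.float64(-11.0)) dp [-0.0811 -0.1883  0.0057] rot [ 0.0048 -0.0059  0.1898]
```

```bash
python3 -m pendant '{"dp":[[-0.02,-0.047,0],[-0.04,-0.094,0],[-0.06,-0.141,0],[-0.081,-0.188,0.005],[-0.081,-0.188,0.020],[-0.081,-0.188,0.025],[-0.081,-0.188,0.025]],"rotation":[[0,0,0.04],[0,0,0.10],[0,0,0.16],[0,0,0.19],[0,0,0.19],[0,0,0.19],[0,0,0.19]]}' 0.05; python3 g.py 422 -199.3 32 -11
```

```text
time: 20.12
tool_pos: [420.4, -198.3, 82.7]
tcp_rot: [-3.141, 0.001, -0.193]
contact_force: [0.3, 0.0, 0.2]
grip_width: 49.8
finger_force: 0.0
t 20.125 at [ 420.4214 -198.2711   82.7287] [-179.9835    0.0537  -11.0324] w 49.799848161249244
(np.float64(422.0), np.float64(-199.3), np.float64(32.0), np.float64(-11.0)) dp [0.0018 0.0007 0.0507] rot [-0.0003  0.0009 -0.0006]
```

```bash
python3 -m pendant '{"dp":[[0.001,0,0.02],[0.001,0,0.04],[0.001,0,0.050],[0.001,0,0.051],[0.001,0,0.051]],"rotation":[[0,0,0],[0,0,0],[0,0,0],[0,0,0],[0,0,0]]}'; python3 -m pendant '{"dp":[[0,0,0],[0,0,0],[0,0,0],[0,0,0],[0,0,0],[0,0,0]],"rotation":[[0,0,0],[0,0,0],[0,0,0],[0,0,0],[0,0,0],[0,0,0]]}' 0.01; python3 -m pendant '{"dp":[[0,0,-0.01],[0,0,-0.04],[0,0,-0.08],[0,0,-0.10],[0,0,-0.10]],"rotation":[[0,0,0],[0,0,0],[0,0,0],[0,0,0],[0,0,0]]}'; python3 g.py 583 -187.5 110 -3
```

```text
time: 20.75
tool_pos: [421.8, -198.6, 32.7]
tcp_rot: [3.141, -0.001, -0.192]
contact_force: [-0.1, -0.3, 0.6]
grip_width: 49.9
finger_force: 0.0
time: 21.5
tool_pos: [421.6, -198.4, 32.4]
tcp_rot: [3.141, -0.0, -0.192]
contact_force: [-0.2, -1.3, 3.4]
grip_width: 22.0
finger_force: 30.0
time: 22.12
tool_pos: [422.2, -198.6, 133.8]
tcp_rot: [3.14, -0.003, -0.192]
contact_force: [0.2, 0.4, -0.9]
grip_width: 21.8
finger_force: 30.0
t 22.125 at [ 422.1848 -198.5977  133.7863] [179.9177  -0.1896 -11.0074] w 21.821018648343127
(np.float64(583.0), np.float64(-187.5), np.float64(110.0), np.float64(-3.0)) dp [ 0.1557 -0.0416  0.0242] rot [ 0.0017 -0.0032 -0.1398]
```

```bash
python3 -m pendant '{"dp":[[0.04,-0.01,0],[0.08,-0.02,0],[0.12,-0.03,0.005],[0.156,-0.041,0.02],[0.156,-0.041,0.04],[0.156,-0.041,0.05],[0.156,-0.041,0.05]],"rotation":[[0,0,-0.04],[0,0,-0.08],[0,0,-0.12],[0,0,-0.14],[0,0,-0.14],[0,0,-0.14],[0,0,-0.14]]}'; python3 g.py 583 -187.5 39 -3;  python3 - <<'E'
from plant import vision; import cv2,numpy as np
t=vision.capture("top")["pixels"][:,:,::-1][90:270,130:490];s=vision.capture("side")["pixels"][:,:,::-1][180:300,190:390]
f=lambda i:cv2.resize(i,(400,int(400*i.shape[0]/i.shape[1])))
a,b=f(t),f(s);h=max(len(a),len(b));p=lambda i:np.vstack([i,np.zeros((h-len(i),400,3),'uint8')])
cv2.imwrite("pics/m3.png",np.hstack([p(a),p(b)]))
E
```

```text
time: 23.0
tool_pos: [581.3, -187.5, 80.8]
tcp_rot: [-3.141, 0.003, -0.053]
contact_force: [-0.3, 0.1, -0.2]
grip_width: 21.8
finger_force: 30.0
t 23.0 at [ 581.2803 -187.4715   80.8434] [-179.9377    0.1678   -3.01  ] w 21.75735561487473
(np.float64(583.0), np.float64(-187.5), np.float64(39.0), np.float64(-3.0)) dp [ 0.0018 -0.      0.0418] rot [-0.0011  0.0029 -0.0002]
```

View pics/m3.png

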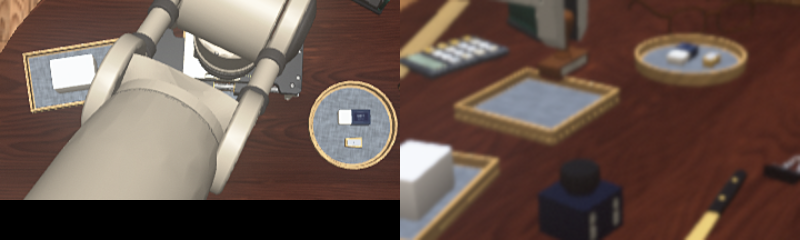

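The eraser and sharpener lie side by side in the round tray, at about (354,117) and (353,142) in the crop. The box is in the oblong tray, and the stamp hangs upright over the square one. Lowering.

```bash
python3 -m pendant '{"dp":[[0,0,0.02],[0,0,0.035],[0,0,0.038],[0,0,0.038]],"rotation":[[0,0,0],[0,0,0],[0,0,0],[0,0,0]]}'; python3 g.py 583 -187.5 37.8 -3
```

```text
time: 23.6
tool_pos: [582.5, -187.9, 44.5]
tcp_rot: [3.141, -0.0, -0.052]
contact_force: [0.5, -0.3, -0.9]
grip_width: 22.0
finger_force: 30.0
t 23.6 at [ 582.5497 -187.8861   44.4722] [179.9888  -0.0153  -2.9951] w 22.015210561353584
(np.float64(583.0), np.float64(-187.5), np.float64(37.8), np.float64(-3.0)) dp [ 0.0004 -0.0004  0.0067] rot [ 0.0002 -0.0003  0.0001]
```

```bash
python3 -m pendant '{"dp":[[0,0,0.004],[0,0,0.0065],[0,0,0.0065],[0,0,0.0065]],"rotation":[[0,0,0],[0,0,0],[0,0,0],[0,0,0]]}'; python3 -m pendant '{"dp":[[0,0,0],[0,0,0],[0,0,0],[0,0,0],[0,0,-0.02],[0,0,-0.06],[0,0,-0.10],[0,0,-0.10]],"rotation":[[0,0,0],[0,0,0],[0,0,0],[0,0,0],[0,0,0],[0,0,0],[0,0,0],[0,0,0]]}' 0.040; python3 g.py 454 -2.3 110 -8.5
```

```text
time: 24.1
tool_pos: [582.5, -187.8, 37.8]
tcp_rot: [3.141, -0.0, -0.052]
contact_force: [-0.6, -0.2, -1.1]
grip_width: 21.9
finger_force: 30.0
time: 25.1
tool_pos: [584.3, -188.6, 141.5]
tcp_rot: [3.139, -0.007, -0.052]
contact_force: [0.9, 0.0, 0.1]
grip_width: 40.0
finger_force: 0.0
t 25.1 at [ 584.3315 -188.5914  141.4673] [179.8368  -0.393   -2.9857] w 40.0463327761607
(np.float64(454.0), np.float64(-2.3), np.float64(110.0), np.float64(-8.5)) dp [-0.1401 -0.1793  0.03  ] rot [ 0.0025 -0.007   0.0962]
```

```bash
python3 -m pendant '{"dp":[[-0.03,-0.038,0],[-0.06,-0.077,0],[-0.09,-0.115,0],[-0.12,-0.153,0.01],[-0.140,-0.179,0.03],[-0.140,-0.179,0.05],[-0.140,-0.179,0.05],[-0.140,-0.179,0.05]],"rotation":[[0,0,0.02],[0,0,0.04],[0,0,0.06],[0,0,0.08],[0,0,0.096],[0,0,0.096],[0,0,0.096],[0,0,0.096]]}' 0.078; python3 g.py 454 -2.3 10 -8.5
```

```text
time: 26.1
tool_pos: [452.3, -2.0, 87.9]
tcp_rot: [3.141, -0.0, -0.149]
contact_force: [-0.5, -0.0, -0.1]
grip_width: 78.0
finger_force: 0.0
t 26.1 at [452.2917  -1.991   87.8859] [179.993   -0.0085  -8.512 ] w 78.03283811736347
(np.float64(454.0), np.float64(-2.3), np.float64(10.0), np.float64(-8.5)) dp [0.0017 0.     0.0779] rot [ 0.0001 -0.0001 -0.0002]
```

```bash
python3 -m pendant '{"dp":[[0.001,0,0.02],[0.001,0,0.04],[0.001,0,0.060],[0.001,0,0.075],[0.001,0,0.078],[0.001,0,0.078]],"rotation":[[0,0,0],[0,0,0],[0,0,0],[0,0,0],[0,0,0],[0,0,0]]}'; python3 -m pendant '{"dp":[[0,0,0],[0,0,0],[0,0,0],[0,0,0],[0,0,0],[0,0,0],[0,0,0]],"rotation":[[0,0,0],[0,0,0],[0,0,0],[0,0,0],[0,0,0],[0,0,0],[0,0,0]]}' 0.03; python3 -m pendant '{"dp":[[0,0,-0.01],[0,0,-0.03],[0,0,-0.06],[0,0,-0.09],[0,0,-0.10],[0,0,-0.10]],"rotation":[[0,0,0],[0,0,0],[0,0,0],[0,0,0],[0,0,0],[0,0,0]]}'; python3 g.py 639 -190.3 110 -3
```

```text
time: 26.85
tool_pos: [453.5, -2.2, 10.2]
tcp_rot: [3.141, -0.001, -0.149]
contact_force: [0.8, -0.1, 0.4]
grip_width: 78.2
finger_force: 0.0
time: 27.72
tool_pos: [453.0, -1.8, 9.9]
tcp_rot: [3.142, -0.0, -0.148]
contact_force: [-1.4, 0.8, 5.2]
grip_width: 48.8
finger_force: 30.0
time: 28.48
tool_pos: [453.0, -1.9, 109.8]
tcp_rot: [3.141, -0.001, -0.148]
contact_force: [-0.5, 0.6, -2.9]
grip_width: 48.5
finger_force: 30.0
t 28.475 at [452.9861  -1.892  109.828 ] [179.9932  -0.0455  -8.4935] w 48.51011973190676
(np.float64(639.0), np.float64(-190.3), np.float64(110.0), np.float64(-3.0)) dp [0.2118 0.1589 0.    ] rot [ 0.0002 -0.0008 -0.0959]
```

```bash
python3 -m pendant '{"dp":[[0.020,0.015,0],[0.055,0.041,0],[0.090,0.067,0],[0.125,0.094,0],[0.160,0.120,0],[0.190,0.143,0],[0.212,0.159,0],[0.212,0.159,0]],"rotation":[[0,0,-0.01],[0,0,-0.03],[0,0,-0.05],[0,0,-0.07],[0,0,-0.09],[0,0,-0.096],[0,0,-0.096],[0,0,-0.096]]}'; python3 g.py 639 -190.3 40 -3
```

```text
time: 29.48
tool_pos: [638.9, -191.5, 106.9]
tcp_rot: [-3.141, 0.003, -0.054]
contact_force: [-0.2, 0.0, -1.3]
grip_width: 48.6
finger_force: 30.0
t 29.475 at [ 638.9231 -191.506   106.9036] [-179.9554    0.1612   -3.0766] w 48.63047970800802
(np.float64(639.0), np.float64(-190.3), np.float64(40.0), np.float64(-3.0)) dp [ 0.0002 -0.0012  0.0669] rot [-0.0008  0.0028 -0.0013]
```

```bash
python3 -m pendant '{"dp":[[0,-0.001,0.02],[0,-0.001,0.045],[0,-0.001,0.067],[0,-0.001,0.080],[0,-0.001,0.080],[0,-0.001,0.080]],"rotation":[[0,0,0],[0,0,0],[0,0,0],[0,0,0],[0,0,0],[0,0,0]]}'; python3 g.py 639 -190.3 15.2 -3
```

```text
time: 30.22
tool_pos: [639.6, -189.4, 30.5]
tcp_rot: [3.141, -0.001, -0.052]
contact_force: [0.2, 0.3, -1.4]
grip_width: 48.9
finger_force: 30.0
t 30.225 at [ 639.5969 -189.3984   30.5001] [179.9728  -0.0665  -2.9801] w 48.891218701542385
(np.float64(639.0), np.float64(-190.3), np.float64(15.2), np.float64(-3.0)) dp [-0.0006  0.0009  0.0153] rot [ 0.0005 -0.0012  0.0003]
```

```bash
python3 -m pendant '{"dp":[[0,0,0.008],[0,0,0.014],[0,0,0.015],[0,0,0.015]],"rotation":[[0,0,0],[0,0,0],[0,0,0],[0,0,0]]}'; python3 -m pendant '{"dp":[[0,0,0],[0,0,0],[0,0,0],[0,0,0],[0,0,-0.02],[0,0,-0.06],[0,0,-0.11],[0,0,-0.13]],"rotation":[[0,0,0],[0,0,0],[0,0,0],[0,0,0],[0,0,0],[0,0,0],[0,0,0],[0,0,0]]}' 0.057; python3 g.py 350 -300 200 -3
```

```text
time: 30.72
tool_pos: [639.3, -189.5, 14.9]
tcp_rot: [3.141, -0.0, -0.052]
contact_force: [0.3, 0.0, 1.0]
grip_width: 49.0
finger_force: 30.0
time: 31.72
tool_pos: [640.8, -190.0, 150.3]
tcp_rot: [3.139, -0.007, -0.052]
contact_force: [-0.2, 0.3, -1.6]
grip_width: 57.1
finger_force: 0.0
t 31.725 at [ 640.8057 -190.0394  150.3117] [179.8504  -0.3987  -2.987 ] w 57.064941319634094
(np.float64(350.0), np.float64(-300.0), np.float64(200.0), np.float64(-3.0)) dp [-0.2843  0.1251 -0.0513] rot [ 0.0026 -0.007   0.0002]
```

```bash
python3 -m pendant '{"dp":[[-0.045,0.020,-0.01],[-0.090,0.040,-0.02],[-0.135,0.060,-0.03],[-0.180,0.080,-0.04],[-0.230,0.100,-0.05],[-0.28,0.125,-0.05],[-0.28,0.125,-0.05],[-0.28,0.125,-0.05]],"rotation":[[0,0,0],[0,0,0],[0,0,0],[0,0,0],[0,0,0],[0,0,0],[0,0,0],[0,0,0]]}'; python3 - <<'E'
from plant import vision; import cv2,numpy as np
t=vision.capture("top")["pixels"][:,:,::-1][90:340,130:500];s=vision.capture("side")["pixels"][:,:,::-1][180:340,130:390]
f=lambda i:cv2.resize(i,(400,int(400*i.shape[0]/i.shape[1])),interpolation=cv2.INTER_CUBIC)
a,b=f(t),f(s);h=max(len(a),len(b));p=lambda i:np.vstack([i,np.zeros((h-len(i),400,3),'uint8')])
cv2.imwrite("pics/m4.png",np.hstack([p(a),p(b)]))
E
```

```text
time: 32.72
tool_pos: [353.5, -300.0, 196.0]
tcp_rot: [3.14, -0.002, -0.053]
contact_force: [-0.8, -0.0, 0.4]
grip_width: 57.4
finger_force: 0.0
```

View pics/m4.png

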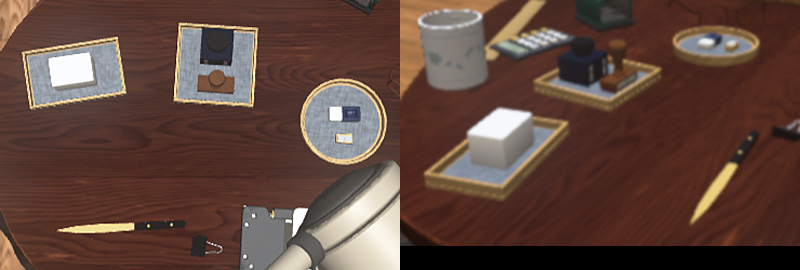

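All five things stand upright in their trays: box (72,70), bottle (217,47), stamp (216,82), eraser (345,114), sharpener (344,138). The opener and clip are where they lay, so I'm handing the job in.

```bash
python3 -c "
from plant import workorder; print(workorder.close_job())"
```

```text
the job is handed in; nothing more can be done
None
```

The job is handed in: the final pictures show all five things upright in their trays and the opener and clip where they lay; it took about 33 s of the 112 s, and no verdict came back.

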